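# Turn the varnished sill tile with a trowel

## Task

The hand-painted sill tile lies face down on the ribs of the drying rack, still tacky with varnish, so keep fingers off it. Pick up the trowel by its orange handle, slip the blade under the tile through the channel between the ribs and, with a quick turn of the wrist, flip the tile over onto the raised cork board next to it so that it lies flat, painted face up. Then lay the trowel back down on the bare vanity top as it lay before (blade flat, resting on its foot) and let go, without disturbing the trimmer, brush or dish.

Things in the scene. Friction and masses are not known exactly. Their poses are not given: they have to be found in the camera images.
- rack: Fixed wooden drying rack, from x = -90 to +70 mm, from y = -55 to +215 mm. Origin on the vanity top, z up, -x end towards the robot, yaw within 0.2 rad. All its parts run the full length along x: rib at y = -52 to -42 mm and ledge at y = +28 to +56.5 mm, tops 20 mm high; channel between them; cork board from y = +56.5 to +215 mm, top 30 mm high.
- rack_channel (a point): Centre of the floor of the channel between rib and ledge (rack x = 0, y = -7 mm, 10 mm high). The channel is 70 mm wide, only 10 mm deep below the tile, and open at both x ends. Axes as the rack.
- rack_edge (a point): Middle of the top edge of the cork board's side that faces the ledge (rack x = 0, y = +56.5 mm, 30 mm high): a step 10 mm above the ledge. A tile lifted from beneath its -y half tips up about its own +y edge, held by this step, and once past upright falls over onto the board. Axes as the rack.
- rack_board (a point): Point on the middle of the cork board's top (rack x = 0, y = +136 mm, 30 mm high); axes as the rack.
- tile_center (a point): Centre of the loose square tile, 110 x 110 x 8 mm, about 0.19 kg. z points out of its bare terracotta back: up at the start, down once the blue and white painted face is up. Starts on rib and ledge across the channel, underside 20 mm high, edges within 0.04 rad of the rack's x and y, 1 to 12 mm short of the step.
- trowel_blade (a point): Centre of the steel trowel blade, 120 mm (x) by 46 mm (y), 3 mm thick. x points to the blade's tip, z out of its upper face (up). The trowel lies on the vanity top on its blade (this point 1.5 mm high) and on a foot under the handle's rear. A neck 10 mm wide rises from the blade's rear end, 50 to 62 mm behind this point, to the handle.
- trowel_grip (a point): Middle of the orange handle, 150 mm behind the blade centre along -x and 45.5 mm above it (47 mm above the vanity top). Handle 115 mm along x, 24 mm wide (y), 22 mm high, parallel to the blade. The foot, from 47 mm behind this point to the rear end, reaches down to the blade's level. Axes as the blade.
- trimmer_center (a point): Bystander: black trimmer, 145 x 42 x 30 mm, lying on the vanity top; centre.
- brush_center (a point): Bystander: wooden bristle brush, 190 x 52 x 40 mm, lying bristles down; centre, 30 mm high.
- dish_center (a point): Bystander: empty frosted glass dish, 110 mm across, 32 mm high; centre.
- tile: The tile itself; origin at the centre of its painted face, axes as point tile_center.
- trowel: The trowel itself, about 0.28 kg (blade heavy: it balances about 90 mm behind the blade centre, just ahead of the handle; grip the front half); origin under the centre of its blade, axes as point trowel_blade.
Things that resemble listed ones, but are neither listed nor needed, are in the scene too. What is meant by the tile is not yellow, and is the larger of those in its own colour.

How it is judged:
By the outcome, as a careful person would: the job done as asked, in the order asked, and still so for the second after the job is handed in, with the robot touching nothing.
It also fails if it takes over 61 s, if anything falls off the work surface, if the arm or the gripper's body presses on something with over 40 N, if the wrist force passes 120 N, or if a joint passes its speed limit or range.

## Robot

A 6-joint arm with a two-finger parallel gripper is mounted at the origin on the work surface. World frame = base frame: x ahead of the robot, y to its left, z up, the work surface at z = 0. Lengths are in mm, angles in rad, forces in N, time in s.
With the tool pointing down it reaches from about 425 to 925 mm from the base axis. Payload 12.5 kg.
Tool frame: the origin (TCP) lies between the finger pads; the fingertips stand 25 mm ahead of it and the grasp point (between the pads) lies 6 mm ahead of it (manip.tip_reach is the z of the fingertips in the tool frame, in mm); z points along the fingers, y is the line along which they close (so a half turn about z gives the same grasp; the last joint's range is limited). The gripper opens to 85 mm and grips with 20 to 120 N. Pads are 22 mm wide; open, the fingers measure 114 mm over their backs; the gripper's body (76 mm by 85 mm) begins 54 mm behind the grasp point. The pads swing forward as they close: fully open they stand 13 mm farther back than shut.
Start: joints at [-1.411, 0.491, 1.559, -0, 1.092, -0.106], TCP at [164.198, -603.06, 256.327] pointing down, gripper open.
Joint ranges: [-3.1, 3.1], [-0.84, 2.19], [0.05, 2.79], [-1.13, 4.28], [0.06, 2.93], [-2.69, 2.69]. Speed limits (rad/s): [2.22, 2.22, 2.79, 3.14, 3.14, 3.14].

## Interface

Orientations are given as a unit quaternion [w, x, y, z].
In Python, from bench import manip, read_camera, calibration gives the robot as it stands.
- The arm moves only by the shell command python3 -m inch 'ROWS' [FORCE]. ROWS is JSON, a list of rows, each an object with "translation": the shift along the tool's x, y, z in units of 5 cm (1.0 is 5 cm), a list of three; "angular": the turn, a rotation vector about the tool's x, y, z in units of 10 degrees (1.0 is 10 degrees), a list of three; "fingers": the closure in counts, from 0 (fully open) to 255 (shut). In form: [{"translation": [dx, dy, dz], "angular": [ax, ay, az], "fingers": fingers}, ...]. A call has 1 to 8 rows; each row shifts and turns the commanded pose from where the row before left it, along the tool's axes as they then stand; what a row does not reach is not made up. A row lasts 1/8 s, in which the tool goes at most 62.5 mm and 10.7 degrees, less where a joint would pass 70% of its speed; a pose out of reach is approached as far as the arm can. A call with a number of a shift or a turn outside -1 to 1 is refused whole. A call with a gripper value outside its range is refused whole. The fingers move at their own pace and stop on an object; FORCE is the grip in N (left out, the last holds). Time passes only in rows, so rows that do not move let the fingers close. It gives the time, the measured TCP pose, the force, the opening and the grip force at its end, in the units of the state.
- manip.sense(): the state, without advancing time (a new reading comes with each control period).
- read_camera(name): name is "scene" or "top"; returns the picture (480x640x3 uint8, blue, green, red); there is no depth.
- calibration(name): a dict with "vertical_fov" (degrees; the focal length in pixels is half the picture's height over the tangent of half this angle, whatever the lens; pixels are square), "cx", "cy" (the principal point, pixels), "cam_to_world" (4x4, takes a point from camera to world coordinates). Camera axes: x right, y up, looking along -z (the intrinsics and any distortion apply to the point x, -y, -z); pixel columns grow to the right and rows downward; lengths in mm; the calibration is good to about 2 mm. A picture is of the moment at which its call begins. calibration takes no time and is no camera call.
- manip.sign_off(): hands the job in; it is judged then, once.
The state is a dict: "t": time; "q": joint angles; "joint_vel": joint speeds; "effort": joint torques, N m; "eef_pos": TCP position; "tool_rot": TCP orientation; "contact_force": force on the tool from outside, world axes, zero at the start; "moment": the same for the moment, N m; "gripper_width": opening from 0.0 (shut) to 1.0 (fully open); "finger_force": force on a finger pad.
Only numpy, scipy, OpenCV 4.12 (cv2) and the standard library are available. Lean on these libraries where they do the work, as an engineer would, in place of code of your own. Each camera call takes 0.05 s, during which the arm holds its last target. There are 200 camera calls.

## Working session

There is one attempt and no reset: what is moved stays moved. The work goes in short steps, Python scripts to look and compute and a shell command to move; the robot and the scene stay as the last step left them, time stands still between calls to the robot, and variables do not carry over. Pictures are saved under pics/ and viewed, at most 10 in all, crops included, and the job is handed in when it is done.

```bash
ls; mkdir -p pics
python3 - <<'E'
from bench import manip, read_camera, calibration
import cv2,json
for n in("scene","top"):
    cv2.imwrite(f"pics/{n}0.png",read_camera(n))
    c=calibration(n); print(n,{k:(v if not hasattr(v,'tolist') else v.tolist()) for k,v in c.items()})
print(manip.sense())
E
```

```text
pics
scene {'vertical_fov': 49.88061748882061, 'cx': 324.8540284509177, 'cy': 245.11742764822296, 'cam_to_world': [[-0.23273257872847308, -0.7224320396803697, 0.6510971470077689, 1534.3299400909807], [0.9723753404840051, -0.18519891521497417, 0.14208293008596162, 236.40233946933796], [0.017937224339638697, 0.6661781367220466, 0.7455769216764505, 1110.030340682053], [0.0, 0.0, 0.0, 1.0]]}
top {'vertical_fov': 47.31507555478936, 'cx': 322.20515789318307, 'cy': 243.86277492108198, 'cam_to_world': [[-0.0204828965683787, 0.9958884133453239, -0.08824238841227633, 473.382047541324], [-0.999786225779763, -0.020651846820669444, -0.0010019800159691838, 45.74133259097938], [-0.0028202285768875943, 0.08820300101147097, 0.9960985277186915, 1460.5038009897937], [0.0, 0.0, 0.0, 1.0]]}
{'t': 0.1, 'q': array([-1.41061194e+00,  4.91520703e-01,  1.55936312e+00, -2.00256531e-05,
        1.09170924e+00, -1.05595018e-01]), 'joint_vel': array([-0.00030469, -0.00110242, -0.00134434, -0.0002778 , -0.00076409,
        0.00098666]), 'effort': array([ 3.19224084e-03, -6.19446659e+01, -2.62024516e+01, -3.17422837e-05,
        2.94064710e-03, -6.74946136e-06]), 'eef_pos': array([ 164.15813977, -602.88725077,  255.78159789]), 'tool_rot': array([-4.99775051e-04,  9.91182414e-01,  1.32503480e-01, -2.25311353e-05]), 'contact_force': array([-0.04699459,  0.03760282,  0.65792173]), 'moment': array([ 0.00474315, -0.01894604, -0.04075948]), 'finger_force': 0.0, 'gripper_width': 0.9998775146640816}
```

View pics/scene0.png

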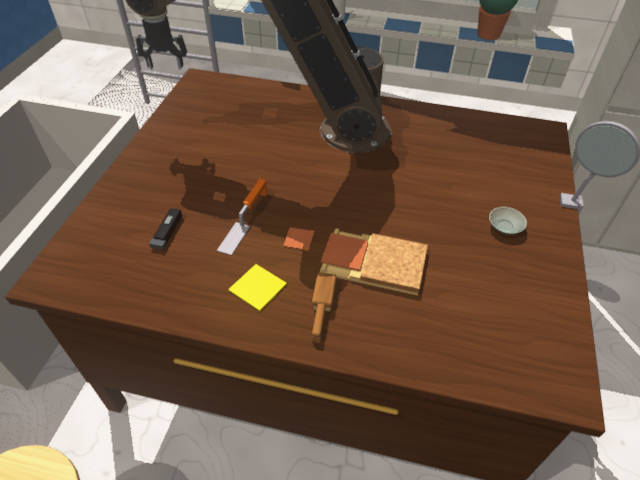

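View pics/top0.png

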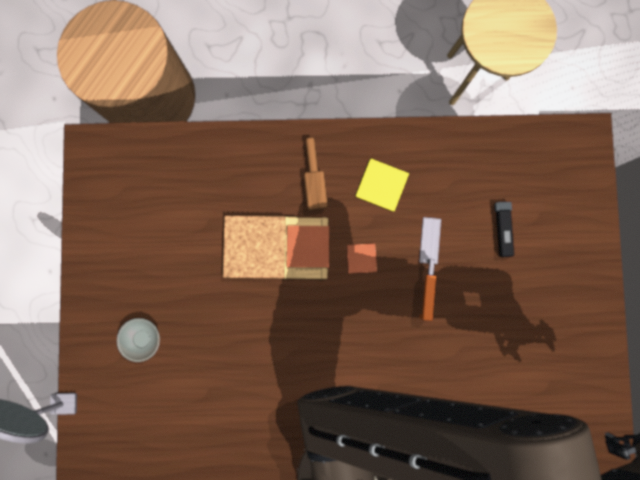

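The scene view shows terracotta at (347,250) on the rack, a smaller terracotta piece at (298,238) and a yellow one at (258,287). In the top view these are at (308,247), (362,258) and (383,185). The tile is the one at (308,247) in top: it's terracotta, the larger of the two, and lies on the ribs. The trowel handle is at about (429,298), its blade at (431,240), the trimmer at (505,230), the brush at (314,175) and the dish at (138,340).

```bash
cat > h.py <<'E'
import numpy as np,cv2
from bench import manip,read_camera,calibration
from scipy.spatial.transform import Rotation as R
def ray(n,uv,z):
    c=calibration(n);M=np.array(c["cam_to_world"]);f=240/np.tan(np.radians(c["vertical_fov"]/2))
    uv=np.atleast_2d(np.array(uv,float))
    d=np.c_[(uv[:,0]-c["cx"])/f,-(uv[:,1]-c["cy"])/f,-np.ones(len(uv))]@M[:3,:3].T
    o=M[:3,3]; return o+d*((z-o[2])/d[:,2])[:,None]
def blob(im,lo,hi,roi):
    x0,y0,x1,y1=roi;h=cv2.cvtColor(im,cv2.COLOR_BGR2HSV)
    m=np.zeros(im.shape[:2],np.uint8);m[y0:y1,x0:x1]=cv2.inRange(h,lo,hi)[y0:y1,x0:x1]
    m=cv2.morphologyEx(m,cv2.MORPH_OPEN,np.ones((2,2),np.uint8))
    cs=cv2.findContours(m,cv2.RETR_EXTERNAL,cv2.CHAIN_APPROX_NONE)[0]
    return max(cs,key=cv2.contourArea).reshape(-1,2)
def rect(P):
    r=cv2.minAreaRect(P[:,:2].astype(np.float32)); b=cv2.boxPoints(r)
    e=b[1]-b[0];g=b[2]-b[1]
    if np.hypot(*g)>np.hypot(*e): e,g=g,e
    return np.round(r[0],1),np.round([np.hypot(*e),np.hypot(*g)],1),round(float(np.arctan2(e[1],e[0])),3)
E
python3 - <<'E'
from h import *
t=cv2.imread("pics/top0.png");s=cv2.imread("pics/scene0.png")
hs=cv2.cvtColor(t,cv2.COLOR_BGR2HSV);hq=cv2.cvtColor(s,cv2.COLOR_BGR2HSV)
for n,p in dict(tile=(308,247),tileS=(300,262),cork=(250,247),rib=(323,222),ledge=(291,222),handle=(429,300),blade=(431,232),wood=(400,250),woodsh=(360,320)).items(): print(n,hs[p[1],p[0]])
for n,p in dict(tile=(345,250),cork=(395,260),handle=(256,193),blade=(234,238),wood=(280,220)).items(): print("s",n,hq[p[1],p[0]])
a=cv2.resize(t[200:340,210:470],None,fx=3,fy=3,interpolation=cv2.INTER_CUBIC)
cv2.imwrite("pics/c1.png",a)
b=cv2.resize(s[170:300,200:440],None,fx=3.3,fy=3.3,interpolation=cv2.INTER_CUBIC)
cv2.imwrite("pics/c2.png",b)
E
```

```text
tile [  8 150 141]
tileS [  8 150 141]
cork [ 15 116 226]
rib [ 19 106 171]
ledge [ 23  88 246]
handle [ 11 185 182]
blade [138  14 215]
wood [ 11 148 110]
woodsh [ 10 149 103]
s tile [ 10 167 136]
s cork [ 16 131 229]
s handle [ 12 220 155]
s blade [167   8 218]
s wood [ 13 157  70]
```

View pics/c1.png

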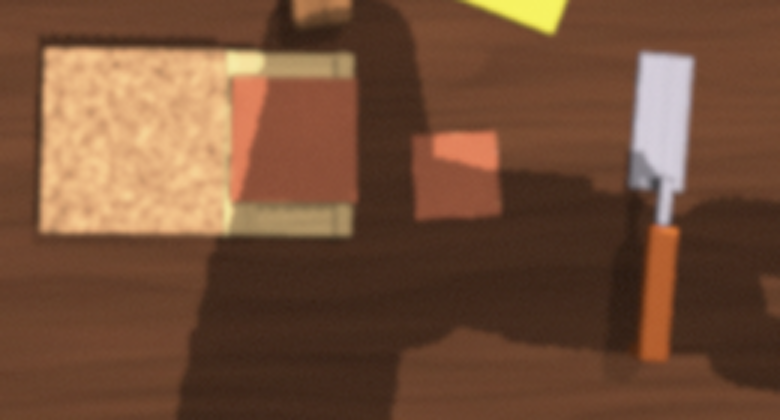

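View pics/c2.png

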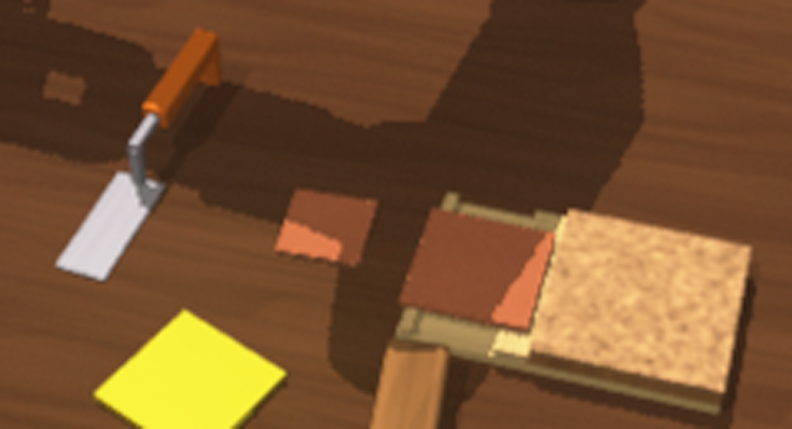

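The crops confirm it: the larger terracotta square (top c1 about 233–357 × 75–204) spans the ribs against the cork step. The small terracotta one lies on the bare top. The brush end sits just beyond the rack's +x end, so the blade mustn't stick out there.

Run:
```python
from h import *
t=cv2.imread("pics/top0.png");s=cv2.imread("pics/scene0.png")
T={"handle":((8,170,130),(15,255,255),(415,268,445,330),58),
"blade":((0,0,170),(179,60,255),(412,210,447,264),3),
"tile":((0,110,115),(11,255,255),(280,218,334,274),28),
"cork":((12,80,190),(19,200,255),(215,205,290,290),30),
"rack":((12,60,120),(32,220,255),(215,213,335,285),25)}
for k,(lo,hi,roi,z) in T.items():
    c=blob(t,lo,hi,roi);print("top",k,rect(ray("top",c,z)),c.min(0),c.max(0))
S={"handle":((6,170,100),(15,255,255),(240,175,270,212),47),
"blade":((0,0,150),(179,60,255),(215,218,250,258),3),
"tile":((0,110,100),(12,255,255),(315,225,370,272),28),
"cork":((12,80,170),(20,200,255),(355,225,432,295),30)}
for k,(lo,hi,roi,z) in S.items():
    c=blob(s,lo,hi,roi);print("scene",k,rect(ray("scene",c,z)),c.min(0),c.max(0))
# brush/trimmer pixel-> rough
print(ray("top",[(305,208),(327,208),(316,172),(311,138),(505,203),(505,255),(138,340)],25).round(0)[:,:2])
# FK orientation hypothesis
st=manip.sense();q=st["q"];w,x,y,z=st["tool_rot"];Rt=R.from_quat([x,y,z,w])
for a in "zx":
  print(a,(R.from_euler("z",q[0])*R.from_euler("y",q[1]+q[2])*R.from_euler("z",q[3])*R.from_euler("y",q[4])*R.from_euler("z",q[5])).as_matrix().round(3).tolist(),Rt.as_matrix().round(3).tolist());break
```

```text
top handle (array([ 451.6, -224.9]), array([113.4,  22.9], dtype=float32), -0.12) [425 277] [436 321]
top blade (array([ 603.3, -243.6]), array([120.3,  45. ], dtype=float32), -0.122) [423 219] [441 264]
top tile (array([592.9,  83.4]), array([107.9, 105.3], dtype=float32), 1.55) [288 227] [329 267]
top cork (array([594.3, 220.2]), array([164.9, 158.8], dtype=float32), 1.525) [225 217] [288 278]
top rack (array([592.2, 169.3]), array([272.5, 166.7], dtype=float32), 1.534) [224 216] [328 279]
scene handle (array([ 454.5, -209.2]), array([135.5,  50.6], dtype=float32), -0.103) [244 179] [267 209]
scene blade (array([ 608.1, -235.5]), array([121.1,  46.7], dtype=float32), -0.119) [218 223] [245 255]
scene tile (array([599.8,  91.8]), array([113.8, 111. ], dtype=float32), -0.033) [322 234] [368 270]
scene cork (array([597.7, 229.4]), array([162.5, 162.1], dtype=float32), -0.034) [361 235] [427 289]
[[ 697.   91.]
 [ 696.   33.]
 [ 793.   60.]
 [ 886.   71.]
 [ 699. -439.]
 [ 561. -432.]
 [ 360.  530.]]
z [[-0.263, 0.965, -0.0], [0.965, 0.263, 0.001], [0.001, 0.0, -1.0]] [[0.965, 0.263, -0.0], [0.263, -0.965, 0.001], [0.0, -0.001, -1.0]]
```

```bash
python3 -m inch '[{"translation":[0.99,-0.72,0],"angular":[0,0,0],"fingers":0},{"translation":[0.99,-0.72,0],"angular":[0,0,0],"fingers":0},{"translation":[0.99,-0.72,0],"angular":[0,0,0],"fingers":0},{"translation":[0.99,-0.72,0],"angular":[0,0,0],"fingers":0},{"translation":[0.99,-0.72,0],"angular":[0,0,0],"fingers":0},{"translation":[0.99,-0.72,0],"angular":[0,0,0],"fingers":0},{"translation":[0.99,-0.72,0],"angular":[0,0,0],"fingers":0},{"translation":[0.99,-0.72,0],"angular":[0,0,0],"fingers":0}]' 60; python3 -m inch '[{"translation":[0,0,0.8],"angular":[0,0,0.74],"fingers":0},{"translation":[0,0,0.8],"angular":[0,0,0.74],"fingers":0},{"translation":[0,0,0.6],"angular":[0,0,0.74],"fingers":0},{"translation":[0,0,0],"angular":[0.6,0,0],"fingers":0},{"translation":[0,0,0],"angular":[0,0,0],"fingers":0}]'
python3 - <<'E'
from h import *
st=manip.sense();print(st)
cv2.imwrite("pics/t1.png",read_camera("top"));cv2.imwrite("pics/s1.png",read_camera("scene"))
t=cv2.imread("pics/t1.png")[180:380,340:540];s=cv2.imread("pics/s1.png")[90:290,150:350]
cv2.imwrite("pics/m1.png",cv2.resize(np.hstack([t,s]),None,fx=2,fy=2,interpolation=cv2.INTER_CUBIC))
E
```

```text
t: 1.1
eef_pos: [471.6, -219.4, 256.3]
tool_rot: [0.0, 0.991, 0.132, -0.0]
contact_force: [0.7, -0.1, 0.6]
gripper_width: 1.001
finger_force: 0.0
t: 1.72
eef_pos: [470.5, -221.9, 145.8]
tool_rot: [-0.052, 0.997, -0.061, 0.003]
contact_force: [-0.4, -0.2, -0.2]
gripper_width: 1.005
finger_force: 0.0
{'t': 1.725, 'q': array([-0.60886356,  0.50404436,  1.91089088,  0.13102493,  0.7805356 ,
        0.98922806]), 'joint_vel': array([ 0.01984418, -0.02137586,  0.00993842, -0.06834952, -0.02725002,
        0.06797292]), 'effort': array([ -0.75828698, -53.45330715, -18.29188764,   1.19153056,
         0.59146212,  -1.03926368]), 'eef_pos': array([ 470.52026742, -221.92435461,  145.76424945]), 'tool_rot': array([-0.05216241,  0.99674836, -0.06134822,  0.00286073]), 'contact_force': array([-0.41444317, -0.2062229 , -0.17135481]), 'moment': array([-0.04481708, -0.01185266,  0.02055226]), 'finger_force': 0.0, 'gripper_width': 1.0048098095206799}
```

View pics/m1.png

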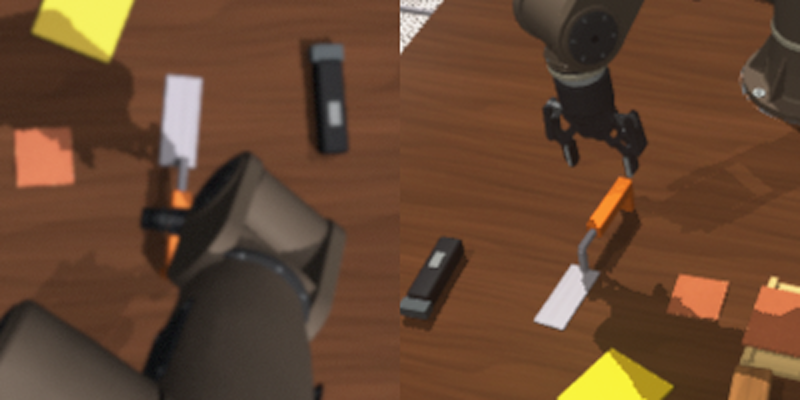

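The gripper is now above the handle, tilted 6°, and the tilt shows that +q4 tilts the tool toward +y. In the scene view the fingertips are at about (235,171) and (264,176). I'll check the camera offset against the known TCP.

```bash
cat >> h.py <<'E'
def proj(n,P):
    c=calibration(n);M=np.linalg.inv(np.array(c["cam_to_world"]));f=240/np.tan(np.radians(c["vertical_fov"]/2))
    p=np.atleast_2d(P)@M[:3,:3].T+M[:3,3]
    return np.c_[c["cx"]-f*p[:,0]/p[:,2],c["cy"]+f*p[:,1]/p[:,2]].round(1)
def tool():
    s=manip.sense();w,x,y,z=s["tool_rot"];return np.array(s["eef_pos"]),R.from_quat([x,y,z,w]).as_matrix(),s
E
python3 - <<'E'
from h import *
p,M,s=tool()
print(manip.tip_reach)
for tip in (12,25):
    P=np.array([p+M@[0,sg*w,tip] for w in (42.5,57) for sg in(1,-1)])
    print(tip,"scene",proj("scene",P).tolist(),"top",proj("top",P).tolist())
# trajectory-free joint check: base foot of robot
print("base scene",proj("scene",[[0,0,0]]))
t=cv2.imread("pics/t1.png");sc=cv2.imread("pics/s1.png")
g=cv2.cvtColor(sc,cv2.COLOR_BGR2GRAY)[155:182,222:275]
a=cv2.resize(sc[140:190,215:280],None,fx=9,fy=9,interpolation=cv2.INTER_CUBIC)
b=cv2.resize(t[262:312,395:445],None,fx=9,fy=9,interpolation=cv2.INTER_CUBIC)
cv2.imwrite("pics/m2.png",cv2.resize(np.hstack([a,b]),None,fx=.77,fy=.77))
E
```

```text
25.0
12 scene [[237.4, 172.2], [263.8, 176.9], [233.0, 171.4], [268.3, 177.8]] top [[451.2, 293.0], [416.9, 289.4], [457.0, 293.6], [411.0, 288.8]]
25 scene [[238.3, 175.7], [264.5, 180.5], [233.9, 174.9], [269.1, 181.3]] top [[449.4, 293.0], [415.5, 289.4], [455.2, 293.6], [409.6, 288.8]]
base scene [[354.6 130.6]]
```

View pics/m2.png

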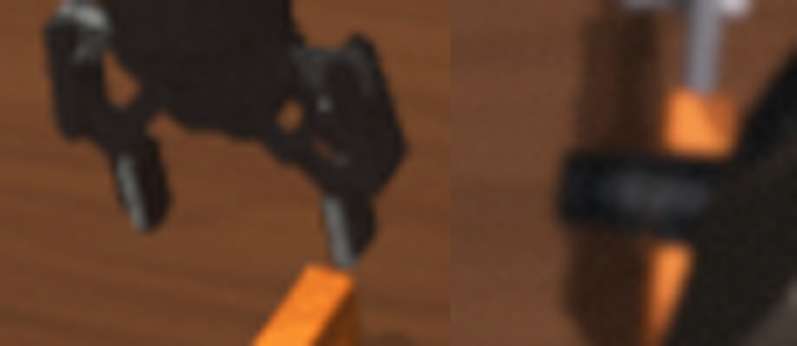

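```bash
python3 -m inch '[{"translation":[0,0,0],"angular":[-0.6,0,0],"fingers":60},{"translation":[0,0,0.8],"angular":[0,0,0],"fingers":60},{"translation":[0,0,0.8],"angular":[0,0,0],"fingers":60},{"translation":[0,0,0.26],"angular":[0,0,0],"fingers":60},{"translation":[0,0,0],"angular":[0,0,0],"fingers":60},{"translation":[0,0,0],"angular":[0,0,0],"fingers":60}]' 80
python3 - <<'E'
from h import *
p,M,s=tool();print(p,M.round(3).tolist(),s["gripper_width"],s["contact_force"],s["q"].round(3))
cv2.imwrite("pics/s2.png",read_camera("scene"))
a=cv2.imread("pics/s2.png")[140:270,190:320]
cv2.imwrite("pics/s2c.png",cv2.resize(a,None,fx=4.5,fy=4.5,interpolation=cv2.INTER_CUBIC))
E
```

```text
t: 2.58
eef_pos: [471.2, -221.4, 54.5]
tool_rot: [0.001, 0.998, -0.061, 0.001]
contact_force: [-0.7, 0.2, 0.7]
gripper_width: 0.763
finger_force: 0.0
[ 471.16091169 -221.44505787   54.54924966] [[0.993, -0.121, 0.002], [-0.121, -0.993, -0.001], [0.002, 0.001, -1.0]] 0.762924268170619 [-0.70915418  0.22412147  0.72615979] [-5.660e-01  6.470e-01  1.987e+00 -1.000e-03  5.060e-01  1.127e+00]
```

View pics/s2c.png

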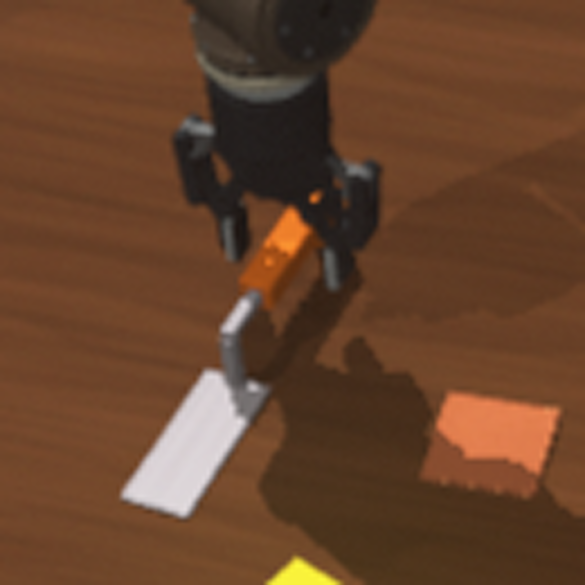

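The handle sits centred between the fingers. A vertical tool can't reach close enough to the base to feed the blade in from the -x end. I'll grip with the tool pitched back about 30°, and use the extra pose to identify the arm geometry.

```bash
python3 -m inch '[{"translation":[0,0,0],"angular":[0,-1,0],"fingers":60},{"translation":[0,0,0],"angular":[0,-1,0],"fingers":60},{"translation":[0,0,0],"angular":[0,-1,0],"fingers":60},{"translation":[0,0,0],"angular":[0,0,0],"fingers":60},{"translation":[0,0,0],"angular":[0,0,0],"fingers":60}]'
cat > kin.py <<'E'
from h import *
from scipy.optimize import least_squares
def fk(q,k):
    h,r0,L2,L3,e,off,L6=k
    A=R.from_euler("z",q[0]);B=R.from_euler("y",q[1]);C=R.from_euler("y",q[1]+q[2])
    O=A*C*R.from_euler("z",q[3])*R.from_euler("y",q[4])*R.from_euler("z",q[5])
    p=A.apply([r0,off,h]+B.apply([0,0,L2])+C.apply([e,0,L3]))+O.apply([0,0,L6])
    return p,O*R.from_euler("z",np.pi/2)
D=[([-1.41061194,4.91520703e-01,1.55936312,-2e-5,1.09170924,-.105595],[164.158,-602.887,255.78]),
([-0.60886356,0.50404436,1.91089088,0.13102493,0.7805356,0.98922806],[470.52,-221.92,145.76]),
([-.566,.647,1.987,-.001,.506,1.127],[471.16,-221.445,54.55])]
p,M,s=tool() if 0 else (None,None,None)
import json,os
if os.path.exists("extra.json"): D+= [tuple(x) for x in json.load(open("extra.json"))]
def fit():
    f=lambda k:np.concatenate([fk(np.array(q),k)[0]-P for q,P in D]+[1e-3*(k-k0)])
    k0=np.array([200,0,400,400,0,66,200.]);r=least_squares(f,k0);return r.x,np.abs(r.fun[:-7]).max()
lo=np.array([-3.1,-.84,.05,-1.13,.06,-2.69]);hi=np.array([3.1,2.19,2.79,4.28,2.93,2.69])
def ik(P,O,k,q0):
    def f(q):
        p,o=fk(q,k);return np.r_[(p-P)/100,(O.inv()*o).as_rotvec()]
    r=least_squares(f,np.clip(q0,lo+1e-3,hi-1e-3),bounds=(lo,hi));return r.x,np.abs(r.fun).max()
E
python3 - <<'E'
import json
from h import *
p,M,s=tool();json.dump([[s["q"].tolist(),p.tolist()]],open("extra.json","w"))
from kin import *
print(p,M.round(3).tolist(),s["q"].round(3),s["contact_force"])
k,e=fit();print(k.round(1),e, (R.from_matrix(M).inv()*fk(s["q"],k)[1]).as_rotvec())
E
```

```text
t: 3.25
eef_pos: [470.5, -221.1, 53.7]
tool_rot: [-0.016, 0.965, -0.059, -0.257]
contact_force: [-0.5, -0.4, -0.4]
gripper_width: 0.76
finger_force: 0.0Traceback (most recent call last):
  File "<stdin>", line 5, in <module>
AttributeError: 'NoneType' object has no attribute 'round'
```

```bash
sed -i '/^p,M,s=tool() if 0/d' kin.py
cat > plan.py <<'E'
from kin import *
k,e=fit()
def pose(bc,yaw,beta,phi,dist=137,hgt=47.0-1.5):
    """tool pose for blade centre bc, roll beta about -x, grasp dist behind, pitch phi"""
    B=R.from_euler("z",yaw)*R.from_euler("x",-beta)
    T=B*R.from_euler("x",np.pi)*R.from_euler("y",-phi)
    g=bc+B.apply([-dist,0,hgt+1.5])
    return g-T.apply([0,0,6]),T
yaw=-.037;X=np.array([np.cos(yaw),np.sin(yaw),0]);Y=np.array([-np.sin(yaw),np.cos(yaw),0]);O=np.array([601,88.8,0])
def rk(x,y,z):return O+x*X+y*Y+np.array([0,0,z])
if __name__=="__main__":
    p,M,s=tool();print(p,s["q"].round(3),s["contact_force"].round(1));print(k.round(1),e,(R.from_matrix(M).inv()*fk(s["q"],k)[1]).as_rotvec().round(4))
    for phi in np.radians([30,40]):
        q=s["q"]
        for nm,bc,b in [("high",rk(-135,-13,60),0),("pre",rk(-130,-13,14),0),("in",rk(-17,-13,14),0)]:
            q,err=ik(*pose(bc,yaw,b,phi),k,q);print(round(np.degrees(phi)),nm,q.round(2),round(err,4))
        H=rk(0,53.6,20);c0=rk(-17,-13,16)
        for b in np.radians([20,40,50,60,70,80,90,100]):
            r=R.from_rotvec(-b*X);q,err=ik(*pose(H+r.apply(c0-H),yaw,b,phi),k,q);print(round(np.degrees(b)),q.round(2),round(err,4))
E
python3 plan.py
```

```text
[ 470.46973442 -221.09544841   53.65758358] [-0.487  0.79   1.716 -0.197  1.134  1.334] [-0.5 -0.4 -0.4]
[ 1.965e+02 -1.000e-01  5.872e+02  4.108e+02  4.290e+01  6.590e+01
  2.306e+02] 0.06664920498016613 [-0. -0.  0.]
30 high [0.03 0.55 2.13 0.04 0.99 1.61] 0.0
30 pre [0.03 0.64 2.14 0.05 0.88 1.6 ] 0.0
30 in [0.02 0.72 1.87 0.03 1.08 1.6 ] 0.0
20 [ 0.17  0.72  1.81 -0.2   1.21  2.  ] 0.0
40 [ 0.31  0.79  1.73 -0.37  1.42  2.32] 0.0
50 [ 0.37  0.84  1.69 -0.43  1.53  2.45] 0.0
60 [ 0.42  0.89  1.64 -0.48  1.66  2.57] 0.0
70 [ 0.45  0.96  1.6  -0.52  1.78  2.67] 0.0
80 [ 0.48  1.03  1.55 -0.55  1.9   2.69] 0.0778
90 [ 0.51  1.1   1.52 -0.6   2.02  2.69] 0.1632
100 [ 0.53  1.17  1.49 -0.65  2.13  2.69] 0.2358
40 high [0.03 0.62 2.07 0.05 1.16 1.6 ] 0.0
40 pre [0.03 0.71 2.07 0.05 1.06 1.6 ] 0.0
40 in [0.02 0.79 1.79 0.04 1.27 1.6 ] 0.0
20 [ 0.15  0.78  1.74 -0.14  1.38  1.97] 0.0
40 [ 0.27  0.84  1.67 -0.28  1.55  2.28] 0.0
50 [ 0.32  0.88  1.63 -0.33  1.65  2.42] 0.0
60 [ 0.37  0.93  1.59 -0.37  1.76  2.55] 0.0
70 [ 0.4   0.99  1.55 -0.41  1.87  2.68] 0.0
80 [ 0.43  1.05  1.51 -0.45  1.97  2.69] 0.0979
90 [ 0.46  1.11  1.48 -0.5   2.08  2.69] 0.1976
100 [ 0.49  1.18  1.45 -0.55  2.18  2.69] 0.2816
```

The geometry fit is good to 0.07 mm. Joint 6 would hit its limit at about 70° of roll with this grasp, so I'll turn the gripper half a turn first.

```bash
python3 -m inch '[{"translation":[0,0,-0.9],"angular":[0,0,0],"fingers":60},{"translation":[0,0,-0.9],"angular":[0,0,0],"fingers":60},{"translation":[0,0,0],"angular":[0,1,0],"fingers":60},{"translation":[0,0,0],"angular":[0,1,0],"fingers":60},{"translation":[0,0,0],"angular":[0,1,0],"fingers":60},{"translation":[0,0,0],"angular":[0,0,-1],"fingers":60},{"translation":[0,0,0],"angular":[0,0,-1],"fingers":60},{"translation":[0,0,0],"angular":[0,0,-1],"fingers":60}]' && python3 -m inch '[{"translation":[0,0,0],"angular":[0,0,-1],"fingers":60},{"translation":[0,0,0],"angular":[0,0,-1],"fingers":60},{"translation":[0,0,0],"angular":[0,0,-1],"fingers":60},{"translation":[0,0,0],"angular":[0,0,-1],"fingers":60},{"translation":[0,0,0],"angular":[0,0,-1],"fingers":60},{"translation":[0,0,0],"angular":[0,0,-1],"fingers":60},{"translation":[0,0,0],"angular":[0,0,-1],"fingers":60},{"translation":[0,0,0],"angular":[0,0,-1],"fingers":60}]' && python3 -m inch '[{"translation":[0,0,0],"angular":[0,0,-1],"fingers":60},{"translation":[0,0,0],"angular":[0,0,-1],"fingers":60},{"translation":[0,0,0],"angular":[0,0,-1],"fingers":60},{"translation":[0,0,0],"angular":[0,0,-1],"fingers":60},{"translation":[0,0,0],"angular":[0,0,-1],"fingers":60},{"translation":[0,0,0],"angular":[0,0,-1],"fingers":60},{"translation":[0,0,0],"angular":[0,0,-1],"fingers":60},{"translation":[0,0,0],"angular":[0,1,0],"fingers":60}]' && python3 -m inch '[{"translation":[0,0,0],"angular":[0,1,0],"fingers":60},{"translation":[0,0,0],"angular":[0,1,0],"fingers":60},{"translation":[0,0,0],"angular":[0,0,0],"fingers":60},{"translation":[0,0,0],"angular":[0,0,0],"fingers":60}]'
cat > goal.py <<'E'
import sys
from plan import *
def goal(P,T):
    p,M,s=tool();M0=R.from_matrix(M)
    print("q",s["q"].round(2),"now",p.round(1),"target",np.round(P,1),"shift tool units",(M0.inv().apply(np.array(P)-p)/50).round(3),"turn units",np.degrees((M0.inv()*T).as_rotvec()/10).round(3))
E
python3 - <<'E'
from goal import *
p,M,s=tool();print(M.round(3).tolist())
yt=-.121
T=R.from_euler("z",yt)*R.from_euler("x",np.pi)*R.from_euler("y",-np.radians(30))*R.from_euler("z",np.pi)
g=np.array([471,-222,47.5]); goal(g-T.apply([0,0,6]),T)
E
```

```text
t: 4.25
eef_pos: [514.6, -226.8, 132.3]
tool_rot: [0.001, 0.979, 0.202, 0.001]
contact_force: [-0.1, 0.2, 0.3]
gripper_width: 0.761
finger_force: 0.0
t: 5.25
eef_pos: [514.7, -226.8, 132.2]
tool_rot: [0.002, 0.62, 0.784, 0.0]
contact_force: [0.4, 0.1, 0.7]
gripper_width: 0.762
finger_force: 0.0
t: 6.25
eef_pos: [513.5, -226.8, 132.7]
tool_rot: [-0.087, 0.06, 0.994, 0.005]
contact_force: [-0.2, -0.4, -0.3]
gripper_width: 0.765
finger_force: 0.0
t: 6.75
eef_pos: [514.8, -226.6, 131.5]
tool_rot: [-0.256, 0.059, 0.965, 0.016]
contact_force: [-1.5, 0.6, -0.2]
gripper_width: 0.765
finger_force: 0.0
[[-0.862, 0.121, -0.492], [0.105, 0.993, 0.06], [0.496, 0.0, -0.868]]
q [-0.46  0.73  1.57 -0.17  1.35 -1.83] now [ 514.8 -226.6  131.5] target [ 474.  -222.4   52.7] shift tool units [-0.07  -0.015  1.776] turn units [ 0.003  0.025 -0.004]
```

```bash
python3 -m inch '[{"translation":[-0.07,-0.01,0.9],"angular":[0,0.02,0],"fingers":60},{"translation":[0,0,0.7],"angular":[0,0,0],"fingers":60},{"translation":[0,0,0.18],"angular":[0,0,0],"fingers":60},{"translation":[0,0,0],"angular":[0,0,0],"fingers":120},{"translation":[0,0,0],"angular":[0,0,0],"fingers":255},{"translation":[0,0,0],"angular":[0,0,0],"fingers":255},{"translation":[0,0,0],"angular":[0,0,0],"fingers":255},{"translation":[0,0,0],"angular":[0,0,0],"fingers":255}]' 90
python3 - <<'E'
from goal import *
p,M,s=tool();print(p,M.round(3).tolist(),s["contact_force"],s["gripper_width"],s["finger_force"])
t=read_camera("top");sc=read_camera("scene");cv2.imwrite("pics/t3.png",t);cv2.imwrite("pics/s3.png",sc)
for n,im,roi in (("top",t,(412,205,447,264)),("scene",sc,(210,215,252,260))):
    c=blob(im,(0,0,150),(179,60,255),roi);print(n,rect(ray(n,c,3)),c.min(0),c.max(0))
E
```

```text
t: 7.75
eef_pos: [474.9, -222.5, 53.6]
tool_rot: [-0.259, 0.059, 0.964, 0.015]
contact_force: [1.6, -2.0, 6.9]
gripper_width: 0.266
finger_force: 87.7
[ 474.88962766 -222.49348774   53.63407418] [[-0.859, 0.121, -0.497], [0.105, 0.993, 0.06], [0.501, -0.001, -0.866]] [ 1.61951783 -1.97120557  6.85771211] 0.2661798256458805 87.71441102027893Traceback (most recent call last):
  File "<stdin>", line 5, in <module>
  File "h.py", line 14, in blob
    return max(cs,key=cv2.contourArea).reshape(-1,2)
           ~~~^^^^^^^^^^^^^^^^^^^^^^^^
ValueError: max() iterable argument is empty
```

```bash
python3 -m inch '[{"translation":[0.2,0,-0.35],"angular":[0,0,0],"fingers":255},{"translation":[0.4,0,-0.69],"angular":[0,0,0],"fingers":255},{"translation":[0.2,0,-0.35],"angular":[0,0,0],"fingers":255},{"translation":[0,0,0],"angular":[0,0,0],"fingers":255}]'
cat >> goal.py <<'E'
def bl(x,y,z,beta=0,dist=137):
    P,T=pose(rk(x,y,z),yaw,beta,np.radians(30),dist,45.5)
    goal(P,T*R.from_euler("z",np.pi))
E
python3 - <<'E'
from goal import *
bl(-135,-13,75)
p,M,s=tool();print(s["contact_force"],s["gripper_width"],M.T.round(3).tolist())
E
```

```text
t: 8.35
eef_pos: [474.9, -222.2, 134.7]
tool_rot: [-0.258, 0.059, 0.964, 0.015]
contact_force: [0.1, 0.6, -3.4]
gripper_width: 0.267
finger_force: 88.5
q [-0.48  0.68  1.67 -0.19  1.29 -1.84] now [ 474.9 -222.2  134.7] target [331.7  85.8 127.2] shift tool units [3.037 5.768 1.918] turn units [ 0.236 -0.    -0.423]
[ 0.07371375  0.57882481 -3.44643519] 0.26739099536601696 [[-0.86, 0.106, 0.5], [0.121, 0.993, -0.001], [-0.496, 0.06, -0.866]]
```

```bash
python3 -m inch '[{"translation":[0.2,0.4,0.14],"angular":[0,0,0],"fingers":255},{"translation":[0.45,0.85,0.28],"angular":[0,0,0],"fingers":255},{"translation":[0.45,0.85,0.28],"angular":[0,0,0],"fingers":255},{"translation":[0.45,0.85,0.28],"angular":[0,0,0],"fingers":255},{"translation":[0.45,0.85,0.28],"angular":[0,0,0],"fingers":255},{"translation":[0.45,0.85,0.28],"angular":[0,0,0],"fingers":255},{"translation":[0.4,0.76,0.26],"angular":[0.12,0,-0.21],"fingers":255},{"translation":[0.19,0.36,0.12],"angular":[0.12,0,-0.21],"fingers":255}]';python3 -m inch '[{"translation":[0,0,0],"angular":[0,0,0],"fingers":255},{"translation":[0,0,0],"angular":[0,0,0],"fingers":255}]'
python3 - <<'E'
from goal import *
bl(-135,-13,75)
p,M,s=tool();print(s["contact_force"],s["gripper_width"],M.T.round(3).tolist())
t=read_camera("top");sc=read_camera("scene");cv2.imwrite("pics/t4.png",t);cv2.imwrite("pics/s4.png",sc)
a=cv2.resize(t[190:340,220:370],None,fx=2.6,fy=2.6,interpolation=cv2.INTER_CUBIC);b=cv2.resize(sc[160:310,285:435],None,fx=2.6,fy=2.6,interpolation=cv2.INTER_CUBIC)
cv2.imwrite("pics/m4.png",np.hstack([a,b]))
E
```

```text
t: 9.35
eef_pos: [328.8, 87.1, 125.9]
tool_rot: [-0.261, 0.017, 0.965, 0.005]
contact_force: [0.4, -0.7, -3.2]
gripper_width: 0.268
finger_force: 88.5
t: 9.6
eef_pos: [330.6, 85.3, 126.0]
tool_rot: [-0.26, 0.018, 0.965, 0.005]
contact_force: [-0.3, -0.2, -2.4]
gripper_width: 0.267
finger_force: 88.6
q [ 0.03  0.52  2.13  0.04  1.02 -1.53] now [330.6  85.3 126. ] target [331.7  85.8 127.2] shift tool units [-0.007  0.01  -0.033] turn units [ 0.005 -0.019 -0.002]
[-0.28825618 -0.22250576 -2.40962895] 0.2665988177512133 [[-0.864, 0.032, 0.503], [0.038, 0.999, 0.0], [-0.502, 0.019, -0.864]]
```

View pics/m4.png

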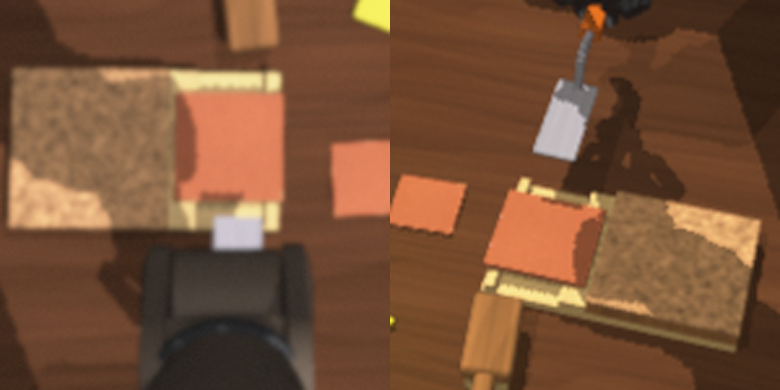

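The view shows the blade over the rack's -x end: tip at top px (301–322, 273), and the whole blade in the scene view at crop (567,120). I can compare its known pose with the rays from each camera to get their bias here.

Run:
```python
from goal import *
p,M,s=tool();t=cv2.imread("pics/t4.png");sc=cv2.imread("pics/s4.png")
B=M@np.diag([-1,1,-1.])@np.eye(3)  # approx
g=p+M[:,2]*6; ax=np.array([np.cos(-.037),np.sin(-.037),0])
bc=g+137*ax;print("blade expected centre",bc.round(1),"tip",(bc+60*ax).round(1))
c=blob(sc,(0,0,90),(179,60,255),(330,188,368,224));P=ray("scene",c,75.3);print("scene blade",rect(P),c.min(0),c.max(0))
c=blob(t,(0,0,150),(179,60,255),(295,268,328,290));P=ray("top",c,75.3);print("top blade part",rect(P),"xmax",P[:,0].max().round(1),"y",P[:,1].min().round(1),P[:,1].max().round(1),c.min(0),c.max(0))
c=blob(t,(0,110,110),(9,255,255),(280,218,334,274));print("tile top",rect(ray("top",c,28)),c.min(0),c.max(0))
c=blob(sc,(0,110,100),(11,255,255),(315,225,370,272));print("tile scene",rect(ray("scene",c,28)))
# edges along rack mid-line profiles in top
h=cv2.cvtColor(t,cv2.COLOR_BGR2HSV)
for v in (222,223,268):print(v,[(u,*h[v,u][[0,2]].tolist()) for u in range(280,334,2)])
```

```text
blade expected centre [464.5  80.1 120.8] tip [524.5  77.9 120.8]
scene blade (array([457. ,  83.8]), array([140. ,  47.9], dtype=float32), -0.02) [341 189] [365 222]
top blade part (array([505.1,  74.8]), array([45.5, 30.2], dtype=float32), 1.55) xmax 520.7 y 51.8 97.6 [303 274] [321 286]
tile top (array([591.6,  80.8]), array([107.9, 102.7], dtype=float32), 1.55) [289 228] [330 267]
tile scene (array([597.3,  90.4]), array([115.5, 112.1], dtype=float32), -0.027)
222 [(280, 14, 156), (282, 14, 167), (284, 15, 160), (286, 18, 175), (288, 20, 221), (290, 23, 243), (292, 23, 245), (294, 23, 244), (296, 24, 236), (298, 23, 230), (300, 25, 237), (302, 23, 229), (304, 24, 233), (306, 25, 240), (308, 23, 231), (310, 24, 239), (312, 24, 238), (314, 25, 239), (316, 24, 236), (318, 23, 233), (320, 22, 220), (322, 21, 211), (324, 25, 245), (326, 24, 237), (328, 17, 156), (330, 10, 115), (332, 10, 115)]
223 [(280, 14, 152), (282, 14, 163), (284, 15, 159), (286, 18, 173), (288, 19, 205), (290, 22, 237), (292, 23, 240), (294, 23, 238), (296, 22, 225), (298, 20, 210), (300, 21, 221), (302, 19, 209), (304, 20, 214), (306, 22, 223), (308, 20, 212), (310, 21, 223), (312, 21, 221), (314, 22, 223), (316, 21, 219), (318, 20, 215), (320, 21, 201), (322, 20, 208), (324, 24, 240), (326, 22, 229), (328, 16, 151), (330, 10, 115), (332, 10, 117)]
268 [(280, 14, 148), (282, 14, 151), (284, 16, 158), (286, 18, 167), (288, 18, 167), (290, 18, 224), (292, 20, 234), (294, 18, 220), (296, 16, 154), (298, 17, 141), (300, 16, 137), (302, 16, 140), (304, 16, 141), (306, 16, 135), (308, 16, 133), (310, 17, 146), (312, 17, 207), (314, 18, 224), (316, 18, 224), (318, 18, 223), (320, 17, 201), (322, 17, 206), (324, 20, 231), (326, 17, 215), (328, 13, 143), (330, 11, 114), (332, 11, 110)]
```

Run:
```python
from goal import *
bias=np.array([3,3.8,0])
for n,u,v,z,yr in (("base -y edge",328.3,222,12,-55),("rib inner",323,222,20,-42),("step",287,222,30,56.5),("step268",289,268,30,56.5),("base268",328.3,268,12,-55),("cork far",225,250,30,215)):
    P=ray("top",[(u,v)],z)[0]+bias; d=P-O; print(n,P.round(1),"rack coords w/ current O",round(d@X,1),round(d@Y,1),"nominal",yr)
t=cv2.imread("pics/t4.png");h=cv2.cvtColor(t,cv2.COLOR_BGR2HSV)
for u in (270,292):print(u,[(v,int(h[v,u][2])) for v in list(range(210,226))+list(range(262,288))])
print([(u,int(h[250,u][2])) for u in range(218,232)])
c=blob(t,(0,110,110),(9,255,255),(280,218,334,274));d=ray("top",c,28)+bias-O
print("tile rack extents",(d@X).min().round(1),(d@X).max().round(1),(d@Y).min().round(1),(d@Y).max().round(1))
```

```text
base -y edge [662.8  33.6  12. ] rack coords w/ current O 63.8 -52.9 nominal -55
rib inner [662.1  47.7  20. ] rack coords w/ current O 62.6 -38.8 nominal -42
step [662.8 142.4  30. ] rack coords w/ current O 59.7 55.9 nominal 56.5
step268 [541.6 139.   30. ] rack coords w/ current O -61.2 47.9 nominal 56.5
base268 [540.3  36.2  12. ] rack coords w/ current O -58.7 -54.8 nominal -55
cork far [592.2 305.9  30. ] rack coords w/ current O -16.8 216.7 nominal 215
270 [(210, 106), (211, 99), (212, 88), (213, 73), (214, 72), (215, 97), (216, 152), (217, 202), (218, 222), (219, 219), (220, 193), (221, 163), (222, 152), (223, 148), (224, 146), (225, 148), (262, 151), (263, 143), (264, 138), (265, 143), (266, 147), (267, 146), (268, 144), (269, 144), (270, 148), (271, 152), (272, 153), (273, 152), (274, 146), (275, 141), (276, 132), (277, 110), (278, 80), (279, 59), (280, 55), (281, 55), (282, 58), (283, 61), (284, 61), (285, 63), (286, 64), (287, 66)]
292 [(210, 112), (211, 111), (212, 109), (213, 102), (214, 86), (215, 83), (216, 123), (217, 191), (218, 232), (219, 243), (220, 245), (221, 246), (222, 245), (223, 240), (224, 228), (225, 221), (262, 225), (263, 225), (264, 225), (265, 222), (266, 219), (267, 224), (268, 234), (269, 240), (270, 240), (271, 237), (272, 232), (273, 223), (274, 214), (275, 208), (276, 197), (277, 166), (278, 120), (279, 78), (280, 63), (281, 66), (282, 69), (283, 68), (284, 61), (285, 53), (286, 50), (287, 49)]
[(218, 119), (219, 117), (220, 112), (221, 99), (222, 83), (223, 98), (224, 133), (225, 154), (226, 157), (227, 149), (228, 141), (229, 138), (230, 144), (231, 151)]
tile rack extents -57.7 45.9 -58.9 50.3
```

```bash
sed -i 's/yaw=-.037/yaw=-.036/; s/O=np.array(\[601,88.8,0\])/O=np.array([601.5,90,0])/' plan.py
python3 - <<'E'
from goal import *
bl(-136,-12,15)
P,T=pose(rk(-136,-12,15),yaw,0,np.radians(30));P2,_=pose(rk(-18,-12,15),yaw,0,np.radians(30))
print("insert step in tool units",((T*R.from_euler("z",np.pi)).inv().apply(P2-P)/50).round(3))
E
```

```text
q [ 0.03  0.52  2.13  0.04  1.02 -1.53] now [330.6  85.1 126. ] target [331.2  87.7  67.2] shift tool units [-0.6    0.053  1.012] turn units [ 0.011 -0.019 -0.012]
insert step in tool units [-2.044 -0.    -1.18 ]
```

```bash
python3 -m inch '[{"translation":[-0.2,0.053,0.33],"angular":[0,-0.019,-0.012],"fingers":255},{"translation":[-0.2,0,0.34],"angular":[0,0,0],"fingers":255},{"translation":[-0.14,0,0.24],"angular":[0,0,0],"fingers":255},{"translation":[-0.06,0,0.1],"angular":[0,0,0],"fingers":255},{"translation":[0,0,0],"angular":[0,0,0],"fingers":255},{"translation":[0,0,0],"angular":[0,0,0],"fingers":255}]'
python3 - <<'E'
from goal import *
bl(-136,-12,15)
p,M,s=tool();print(s["contact_force"],s["gripper_width"])
sc=read_camera("scene");t=read_camera("top");cv2.imwrite("pics/s5.png",sc)
a=cv2.resize(t[190:320,250:380],None,fx=3,fy=3,interpolation=cv2.INTER_CUBIC);b=cv2.resize(sc[170:300,290:420],None,fx=3,fy=3,interpolation=cv2.INTER_CUBIC)
cv2.imwrite("pics/m5.png",np.hstack([a,b]))
E
```

```text
t: 10.45
eef_pos: [331.2, 88.3, 67.8]
tool_rot: [-0.259, 0.017, 0.966, 0.005]
contact_force: [-0.1, 0.4, -2.4]
gripper_width: 0.267
finger_force: 88.6
q [ 0.04  0.64  2.16  0.05  0.87 -1.54] now [331.2  88.3  67.8] target [331.2  87.7  67.2] shift tool units [-0.007 -0.012  0.009] turn units [0.007 0.003 0.007]
[-0.09964488  0.41109071 -2.38904644] 0.2673148162065407
```

View pics/m5.png

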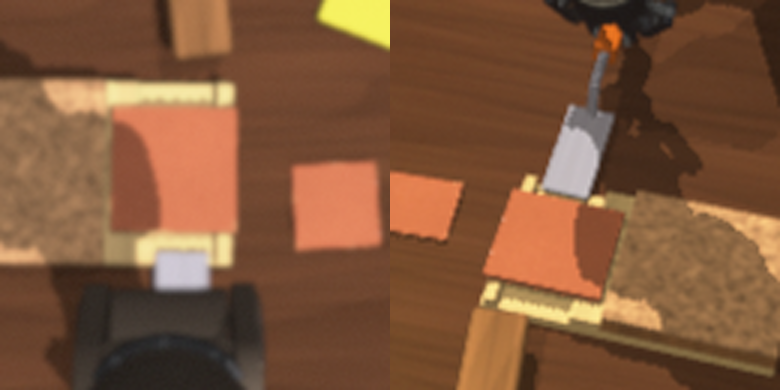

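The blade tip is in the open -x end of the channel, at top crop x 153–210. The rib's inner edge is at about 218 and the ledge's at about 140. I'll nudge it 4 mm toward the rib and insert it.

```bash
python3 -m inch '[{"translation":[0,-0.08,0],"angular":[0,0,0],"fingers":255},{"translation":[-0.2,0,-0.115],"angular":[0,0,0],"fingers":255},{"translation":[-0.3,0,-0.173],"angular":[0,0,0],"fingers":255},{"translation":[-0.3,0,-0.173],"angular":[0,0,0],"fingers":255},{"translation":[0,0,0],"angular":[0,0,0],"fingers":255}]'; python3 -m inch '[{"translation":[-0.35,0,-0.202],"angular":[0,0,0],"fingers":255},{"translation":[-0.35,0,-0.202],"angular":[0,0,0],"fingers":255},{"translation":[-0.34,0,-0.196],"angular":[0,0,0],"fingers":255},{"translation":[-0.2,0,-0.115],"angular":[0,0,0],"fingers":255},{"translation":[0,0,0],"angular":[0,0,0],"fingers":255},{"translation":[0,0,0],"angular":[0,0,0],"fingers":255}]'
python3 - <<'E'
from goal import *
bl(-18,-16,15)
sc=read_camera("scene");t=read_camera("top")
for n,im,lo,roi in (("top",t,(0,110,110),(280,210,340,280)),("scene",sc,(0,110,90),(310,220,375,275))):
    c=blob(im,lo,(10,255,255),roi);print(n,rect(ray(n,c,28)))
p,M,s=tool();print(M.T.round(3).tolist())
H=rk(0,53,20);r=R.from_rotvec(-np.radians(10)*X)
print("row for 10deg about H: shift",(M.T@(H+r.apply(p-H)-p)/50).round(3),"turn",(M.T@(-X)).round(3))
E
```

```text
t: 11.18
eef_pos: [378.3, 82.6, 67.2]
tool_rot: [-0.258, 0.017, 0.966, 0.005]
contact_force: [-0.7, 0.4, -3.8]
gripper_width: 0.271
finger_force: 88.6
t: 11.92
eef_pos: [447.6, 80.2, 67.3]
tool_rot: [-0.259, 0.017, 0.966, 0.005]
contact_force: [0.2, 0.6, -3.1]
gripper_width: 0.266
finger_force: 88.6
q [ 0.02  0.72  1.87  0.03  1.08 -1.54] now [447.6  80.2  67.3] target [449.   79.5  67.2] shift tool units [-0.025 -0.014 -0.013] turn units [ 0.006 -0.007  0.008]
top (array([637.6,  78.4]), array([110.8,  18.5], dtype=float32), -1.566)
scene (array([598.7,  90.5]), array([110.5, 109.7], dtype=float32), -0.033)
[[-0.865, 0.03, 0.501], [0.035, 0.999, 0.002], [-0.5, 0.019, -0.866]]
row for 10deg about H: shift [ 0.111  0.186 -0.193] turn [0.866 0.001 0.501]
```

The blade is in and the tile hasn't moved. Next is the flip: turn about the tile's +y edge with a constant twist to 75–80°, then push over toward the board.

```bash
python3 -m inch '[{"translation":[0.056,0.093,-0.097],"angular":[0.433,0,0.25],"fingers":255},{"translation":[0.111,0.186,-0.193],"angular":[0.866,0,0.5],"fingers":255},{"translation":[0.111,0.186,-0.193],"angular":[0.866,0,0.5],"fingers":255},{"translation":[0.111,0.186,-0.193],"angular":[0.866,0,0.5],"fingers":255},{"translation":[0.111,0.186,-0.193],"angular":[0.866,0,0.5],"fingers":255},{"translation":[0.111,0.186,-0.193],"angular":[0.866,0,0.5],"fingers":255},{"translation":[0.111,0.186,-0.193],"angular":[0.866,0,0.5],"fingers":255},{"translation":[0.111,0.186,-0.193],"angular":[0.866,0,0.5],"fingers":255}]' && python3 -m inch '[{"translation":[0.15,0.1,-0.26],"angular":[0.433,0,0.25],"fingers":255},{"translation":[0.14,0.03,-0.24],"angular":[0,0,0],"fingers":255},{"translation":[0.07,0.01,-0.12],"angular":[0,0,0],"fingers":255},{"translation":[0,0,0],"angular":[0,0,0],"fingers":255},{"translation":[0,0,0],"angular":[0,0,0],"fingers":255}]'
python3 - <<'E'
from goal import *
p,M,s=tool();print(s["q"].round(2),M.T.round(3).tolist(),s["contact_force"])
sc=read_camera("scene");t=read_camera("top");cv2.imwrite("pics/s6.png",sc);cv2.imwrite("pics/t6.png",t)
a=cv2.resize(t[180:320,210:350],None,fx=2.8,fy=2.8,interpolation=cv2.INTER_CUBIC);b=cv2.resize(sc[160:300,300:440],None,fx=2.8,fy=2.8,interpolation=cv2.INTER_CUBIC)
cv2.imwrite("pics/m6.png",np.hstack([a,b]))
h=cv2.cvtColor(sc,cv2.COLOR_BGR2HSV)
m=cv2.inRange(h,(90,60,40),(130,255,255))[215:300,320:440];print("blue px",m.sum()//255)
m=cv2.inRange(h,(0,110,90),(10,255,255))[215:300,320:440];print("terracotta px",m.sum()//255)
E
```

```text
t: 13.02
eef_pos: [451.9, 177.7, 98.1]
tool_rot: [-0.215, 0.171, 0.763, -0.586]
contact_force: [-0.3, -1.0, -3.0]
gripper_width: 0.269
finger_force: 88.8
t: 13.65
eef_pos: [453.4, 213.1, 99.3]
tool_rot: [-0.209, 0.18, 0.738, -0.616]
contact_force: [-0.6, -0.4, -3.2]
gripper_width: 0.269
finger_force: 89.0
[ 0.52  1.03  1.51 -0.52  1.95 -0.38] [[-0.848, 0.523, 0.088], [0.007, 0.176, -0.984], [-0.53, -0.834, -0.153]] [-0.57878822 -0.37211821 -3.19176604]
blue px 280
terracotta px 72
```

View pics/m6.png

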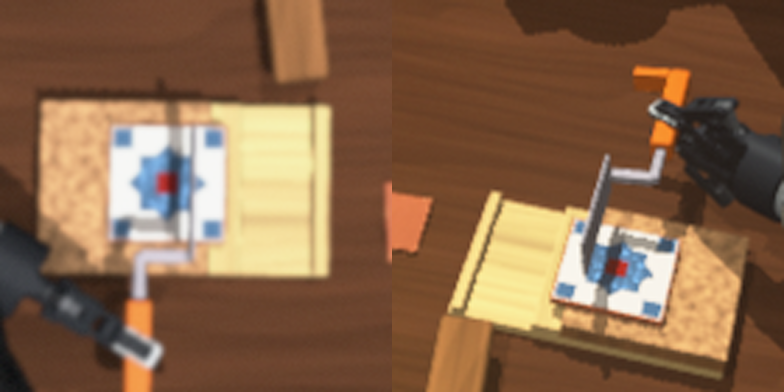

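The last picture shows the tile on the cork board, painted face up, at top crop (110–228, 125–242), with the trowel beside and above it. Now I'll retract upward and unroll.

```bash
python3 -m inch '[{"translation":[0.03,-0.4,-0.06],"angular":[0,0,0],"fingers":255},{"translation":[0.06,-0.69,-0.11],"angular":[0,0,0],"fingers":255},{"translation":[0.03,-0.3,-0.05],"angular":[0,0,0],"fingers":255},{"translation":[-0.42,-0.14,0.667],"angular":[0,0,0],"fingers":255},{"translation":[-0.42,-0.14,0.667],"angular":[0,0,0],"fingers":255},{"translation":[-0.42,-0.14,0.667],"angular":[-0.5,0,-0.29],"fingers":255},{"translation":[0,0,0],"angular":[-0.8,0,-0.46],"fingers":255},{"translation":[0,0,0],"angular":[-0.8,0,-0.46],"fingers":255}]' && python3 -m inch '[{"translation":[0,0,0],"angular":[-0.8,0,-0.46],"fingers":255},{"translation":[0,0,0],"angular":[-0.8,0,-0.46],"fingers":255},{"translation":[0,0,0],"angular":[-0.8,0,-0.46],"fingers":255},{"translation":[0,0,0],"angular":[-0.8,0,-0.46],"fingers":255},{"translation":[0,0,0],"angular":[-0.8,0,-0.46],"fingers":255},{"translation":[0,0,0],"angular":[-0.6,0,-0.35],"fingers":255},{"translation":[0,0,0],"angular":[-0.2,0,-0.12],"fingers":255},{"translation":[0,0,0],"angular":[0,0,0],"fingers":255}]'
python3 - <<'E'
from goal import *
T=R.from_matrix(np.array([[-0.859,0.121,-0.497],[0.105,0.993,0.06],[0.501,-0.001,-0.866]]))
goal([474.9,-222.4,135],T)
sc=read_camera("scene");t=read_camera("top");cv2.imwrite("pics/s7.png",sc);cv2.imwrite("pics/t7.png",t)
O[:]=[601.5,90,0]
for n,im,b,roi in (("top",t,[3,3.8,0],(235,215,300,275)),("scene",sc,[-3,-3.4,0],(340,225,420,285))):
    h=cv2.cvtColor(im,cv2.COLOR_BGR2HSV);m=cv2.inRange(h,(0,0,120),(179,60,255))|cv2.inRange(h,(90,50,30),(130,255,255))
    z=np.zeros_like(m);x0,y0,x1,y1=roi;z[y0:y1,x0:x1]=m[y0:y1,x0:x1];z=cv2.morphologyEx(z,cv2.MORPH_CLOSE,np.ones((5,5)));z=cv2.morphologyEx(z,cv2.MORPH_OPEN,np.ones((3,3)))
    c=max(cv2.findContours(z,0,1)[0],key=cv2.contourArea).reshape(-1,2);P=ray(n,c,38)+b;r=rect(P);d=np.r_[r[0],0]-O
    print(n,r,"rack",(d@X).round(1),(d@Y).round(1),c.min(0),c.max(0))
E
```

```text
t: 14.75
eef_pos: [453.8, 93.3, 169.6]
tool_rot: [-0.237, 0.136, 0.853, -0.445]
contact_force: [-0.3, 0.3, -3.3]
gripper_width: 0.268
finger_force: 88.7
t: 15.75
eef_pos: [453.6, 93.0, 169.7]
tool_rot: [-0.258, 0.018, 0.966, 0.002]
contact_force: [0.2, 0.6, -3.0]
gripper_width: 0.27
finger_force: 88.6
q [ 0.04  0.57  1.8   0.04  1.3  -1.51] now [453.6  93.  169.7] target [ 474.9 -222.4  135. ] shift tool units [-0.929 -6.285  0.3  ] turn units [-0.263  0.01   0.409]
top (array([603. , 217.6]), array([104.7,  49.7], dtype=float32), -0.021) rack -3.1 127.6 [249 225] [268 265]
scene (array([594.2, 183.5]), array([105.3, 105.2], dtype=float32), 1.55) rack -10.7 93.2 [358 240] [401 273]
```

The tile measures square (105 × 105 mm) at the flat-on-board height, so it lies flat. I'll carry the trowel back to where it lay.

```bash
python3 -m inch '[{"translation":[-0.06,-0.4,0],"angular":[0,0,0],"fingers":255},{"translation":[-0.14,-0.96,0],"angular":[0,0,0],"fingers":255},{"translation":[-0.14,-0.96,0],"angular":[0,0,0],"fingers":255},{"translation":[-0.14,-0.96,0],"angular":[0,0,0],"fingers":255},{"translation":[-0.14,-0.96,0],"angular":[0,0,0],"fingers":255},{"translation":[-0.14,-0.96,0.1],"angular":[0,0,0],"fingers":255},{"translation":[-0.13,-0.8,0.1],"angular":[-0.13,0,0.2],"fingers":255},{"translation":[-0.04,-0.29,0.1],"angular":[-0.13,0,0.2],"fingers":255}]' && python3 -m inch '[{"translation":[0,0,0],"angular":[0,0,0],"fingers":255},{"translation":[0,0,0],"angular":[0,0,0],"fingers":255}]'
python3 - <<'E'
from goal import *
T=R.from_matrix(np.array([[-0.859,0.121,-0.497],[0.105,0.993,0.06],[0.501,-0.001,-0.866]]))
goal([474.9,-222.4,58],T)
E
```

```text
t: 16.85
eef_pos: [474.3, -224.4, 133.8]
tool_rot: [-0.258, 0.059, 0.964, 0.016]
contact_force: [0.6, 1.1, -3.1]
gripper_width: 0.265
finger_force: 88.8
t: 17.1
eef_pos: [474.8, -221.1, 134.6]
tool_rot: [-0.258, 0.057, 0.964, 0.015]
contact_force: [-0.2, -0.6, -3.4]
gripper_width: 0.264
finger_force: 88.8
q [-0.48  0.68  1.67 -0.19  1.29 -1.84] now [ 474.8 -221.1  134.6] target [ 474.9 -222.4   58. ] shift tool units [-0.77  -0.025  1.324] turn units [-0.005  0.009  0.022]
```

```bash
python3 -m inch '[{"translation":[-0.3,-0.02,0.52],"angular":[0,0,0.02],"fingers":255},{"translation":[-0.3,0,0.52],"angular":[0,0,0],"fingers":255},{"translation":[-0.17,0,0.284],"angular":[0,0,0],"fingers":255},{"translation":[-0.02,0,0.035],"angular":[0,0,0],"fingers":255},{"translation":[-0.02,0,0.035],"angular":[0,0,0],"fingers":255},{"translation":[0,0,0],"angular":[0,0,0],"fingers":255},{"translation":[0,0,0],"angular":[0,0,0],"fingers":255}]'
```

```text
t: 17.98
eef_pos: [475.2, -223.2, 54.4]
tool_rot: [-0.257, 0.059, 0.964, 0.015]
contact_force: [-0.6, 1.5, -3.1]
gripper_width: 0.268
finger_force: 88.8
```

```bash
python3 -m inch '[{"translation":[-0.01,0,0.017],"angular":[0,0,0],"fingers":255},{"translation":[0,0,0],"angular":[0,0,0],"fingers":255},{"translation":[0,0,0],"angular":[0,0,0],"fingers":255}]'; python3 -m inch '[{"translation":[-0.01,0,0.017],"angular":[0,0,0],"fingers":255},{"translation":[0,0,0],"angular":[0,0,0],"fingers":255},{"translation":[0,0,0],"angular":[0,0,0],"fingers":255}]'
```

```text
t: 18.35
eef_pos: [475.2, -223.3, 53.7]
tool_rot: [-0.258, 0.059, 0.964, 0.015]
contact_force: [0.8, -0.1, 4.7]
gripper_width: 0.267
finger_force: 89.6
t: 18.73
eef_pos: [475.2, -223.4, 53.6]
tool_rot: [-0.258, 0.059, 0.964, 0.015]
contact_force: [0.7, 0.8, 15.3]
gripper_width: 0.267
finger_force: 90.6
```

Contact made. I'll open the fingers and back away along the tool axis.

```bash
python3 -m inch '[{"translation":[0.01,0,-0.017],"angular":[0,0,0],"fingers":200},{"translation":[0,0,0],"angular":[0,0,0],"fingers":60},{"translation":[0,0,0],"angular":[0,0,0],"fingers":60},{"translation":[0,0,0],"angular":[0,0,0],"fingers":60},{"translation":[0,0,0],"angular":[0,0,0],"fingers":60}]' 20 && python3 -m inch '[{"translation":[0,0,-0.3],"angular":[0,0,0],"fingers":60},{"translation":[0,0,-0.8],"angular":[0,0,0],"fingers":60},{"translation":[0,0,-0.9],"angular":[0,0,0],"fingers":60},{"translation":[0.5,0,-0.7],"angular":[0,0,0],"fingers":60},{"translation":[0.9,0,-0.2],"angular":[0,0,0],"fingers":60},{"translation":[0.9,0,-0.2],"angular":[0,0,0],"fingers":60},{"translation":[0,0,0],"angular":[0,0,0],"fingers":60},{"translation":[0,0,0],"angular":[0,0,0],"fingers":60}]'
python3 - <<'E'
from goal import *
sc=read_camera("scene");t=read_camera("top");cv2.imwrite("pics/s8.png",sc);cv2.imwrite("pics/t8.png",t)
s0=cv2.imread("pics/scene0.png");t0=cv2.imread("pics/top0.png")
for n,im,roi in (("scene",sc,(210,215,252,260)),("scene0",s0,(210,215,252,260)),("top0",t0,(412,205,447,264)),("top",t,(412,205,447,264))):
    try:
        c=blob(im,(0,0,110),(179,60,255),roi);print(n,"blade",rect(ray(n[:-1] if n[-1]=="0" else n,c,3)))
    except ValueError: print(n,"no blade seen")
for n,im in (("s0",s0),("s",sc)):
    c=blob(im,(6,170,80),(15,255,255),(240,165,275,215));print(n,"handle px",c.min(0),c.max(0))
for n,im,b,roi in (("top",t,[3,3.8,0],(240,220,300,272)),("scene",sc,[-3,-3.4,0],(340,225,420,285))):
    h=cv2.cvtColor(im,cv2.COLOR_BGR2HSV);m=cv2.inRange(h,(0,0,70),(179,75,255))|cv2.inRange(h,(90,50,20),(130,255,255))
    z=np.zeros_like(m);x0,y0,x1,y1=roi;z[y0:y1,x0:x1]=m[y0:y1,x0:x1];z=cv2.morphologyEx(z,cv2.MORPH_CLOSE,np.ones((7,7)));z=cv2.morphologyEx(z,cv2.MORPH_OPEN,np.ones((3,3)))
    c=max(cv2.findContours(z,0,1)[0],key=cv2.contourArea).reshape(-1,2);r=rect(ray(n,c,38)+b);d=np.r_[r[0],0]-O;print(n,"tile",r,"rack",(d@X).round(1),(d@Y).round(1))
# bystanders: template shift vs first picture
for nm,(x0,y0,x1,y1) in dict(trimmer=(148,205,185,252),dish=(486,204,530,240),brush=(310,290,336,342)).items():
    r=cv2.matchTemplate(sc[y0-6:y1+6,x0-6:x1+6],s0[y0:y1,x0:x1],cv2.TM_CCOEFF_NORMED);_,v,_,l=cv2.minMaxLoc(r);print(nm,"shift px",l[0]-6,l[1]-6,round(v,3))
E
```

```text
t: 19.35
eef_pos: [475.0, -223.1, 52.7]
tool_rot: [-0.258, 0.059, 0.964, 0.015]
contact_force: [0.6, -1.0, -0.1]
gripper_width: 0.767
finger_force: 0.0
t: 20.35
eef_pos: [453.5, -220.2, 244.9]
tool_rot: [-0.257, 0.059, 0.964, 0.015]
contact_force: [0.1, 0.6, -0.6]
gripper_width: 0.766
finger_force: 0.0
scene blade (array([ 607.9, -235. ]), array([124.8,  48.8], dtype=float32), -0.123)
scene0 blade (array([ 608.1, -234.6]), array([123.2,  48.8], dtype=float32), -0.114)
top0 blade (array([ 604.5, -243.5]), array([123.3,  51.1], dtype=float32), -0.116)
top blade (array([ 607.5, -236.1]), array([126.2,  48.5], dtype=float32), -0.279)
s0 handle px [244 179] [268 209]
s handle px [244 179] [268 209]
top tile (array([601.2, 188.6]), array([107.7, 107.3], dtype=float32), 1.55) rack -3.8 98.5
scene tile (array([593.6, 183.1]), array([107.1, 105.9], dtype=float32), -0.028) rack -11.2 92.8
trimmer shift px 0 0 0.998
dish shift px 0 0 1.0
brush shift px 0 0 0.822
```

The trowel is back where it lay, to the pixel. The trimmer, dish and brush haven't moved, and the tile lies flat on the cork in both views.

```bash
python3 -c "
from bench import manip
print(manip.sign_off())"
```

```text
the job is handed in; nothing more can be done
None
```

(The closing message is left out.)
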